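# Zero the travel ring on a shock absorber

## Robot

A 6-joint arm with a two-finger parallel gripper is mounted at the origin on the work surface. World frame = base frame: x ahead of the robot, y to its left, z up, the work surface at z = 0. Lengths are in m, angles in rad, forces in N, time in s.
With the tool pointing down it reaches from about 0.25 to 0.775 m from the base axis. Payload 4 kg.
Tool frame: the origin (TCP) lies on the centre line of the jaws, within the pads' length; the fingertips stand 8 mm ahead of it and the grasp point (between the pads) lies 11 mm behind it; z points along the fingers, y is the direction in which the jaws open and shut (so a half turn about z gives the same grasp; the last joint's range is limited). The gripper opens to 94 mm and grips with 3 to 60 N. Pads are 16 mm wide; open, the fingers measure 119 mm over their backs; the gripper's body (75 mm by 177 mm) begins 78 mm behind the grasp point.
Start: joints at [1.157, 0.087, 1.371, -0, 1.684, -0.103], TCP at [0.168, 0.524, 0.214] pointing down, gripper open.
Joint ranges: [-3.1, 3.1], [-0.76, 2.03], [0.27, 2.55], [-1.08, 4.22], [0.17, 2.65], [-2.57, 2.57]. Speed limits (rad/s): [2.79, 2.79, 3.14, 3.14, 3.14, 3.14].

## Interface

Orientations are given as [roll, pitch, yaw] about the fixed x, y, z axes, in that order (R = Rz(yaw) Ry(pitch) Rx(roll)).
In Python, from bench import * gives the robot as it stands.
- The arm moves only by the tool step_arm, never from a script. Its argument "steps" is a list of rows, each an object of numbers: "jaw": the opening, from 0 (shut) to 1 (fully open); "tx", "ty", "tz": the shift along the tool's x, y, z in m; "ax", "ay", "az": the turn, a rotation vector about the tool's x, y, z in rad. In form: [{"jaw": .., "tx": .., "ty": .., "tz": .., "ax": .., "ay": .., "az": ..}, ...]. A call has 1 to 8 rows; each row is the pose to reach, as a shift and turn from the pose measured when the call began, along the tool's axes at that moment; what a row does not reach only later rows make up. A row lasts 1/10 s, in which the tool goes at most 50 mm and 8.59 degrees, less where a joint would pass 70% of its speed; a pose out of reach is approached as far as the arm can. A call with a gripper value outside its range is refused whole. The fingers move at their own pace and stop on an object; the grip force is fixed at half the most. Time passes only in rows, so rows that repeat a pose let the fingers close. It gives the time, the measured TCP pose, the force and the opening at its end, in the units of the state.
- get_obs(): the state, without advancing time (a new reading comes with each control period).
- snapshot(name): name is "scene" or "top"; returns (picture, depth): 420x560x3 uint8, red, green, blue; 420x560 float32, m along the optical axis (not along the pixel's ray), 0 where there is no reading.
- camera_model(name): a dict with "intrinsics" (3x3 intrinsics, pixels), "origin" and "orientation" of the camera in the world. Camera axes: x right, y down, z forward; pixel columns grow to the right and rows downward; lengths in m; the calibration is good to about 2 mm. A picture is of the moment at which its call begins. camera_model takes no time and is no camera call.
- close_job(): hands the job in, once; it reports no verdict.
Trained networks look in the newest picture that a camera, given by its name, has taken for a name from the list of things; names that differ only in an ending like _2 or _b are one class to them, and where a whole thing is asked for, a point or a joint stands for the part that bears it (a point fixed in the world has none). Each returns a list of dicts, best first, with "confidence" (0 to 1); they miss things now and then, are a little off and sometimes report something else, mostly with a low value. They report only what shows in the picture. A call takes as long as a camera call.
- silhouettes(camera, query): "pixels" (420x560 bool, what is visible of it) and "rect" ([left, top, right, bottom] in pixels, round what is visible of it).
The state is a dict: "time": time; "joint_positions": joint angles; "qvel": joint speeds; "joint_torque": joint torques, N m; "tool_pos": TCP position; "ee_rot": TCP orientation; "wrist_force": force on the tool from outside, world axes, zero at the start; "wrist_torque": the same for the moment, N m; "width": finger opening in m.
Only numpy, scipy, OpenCV 4.12 (cv2) and the standard library are available. Lean on these libraries where they do the work, as an engineer would, in place of code of your own. Each camera call takes 0.05 s, during which the arm holds its last target. There are 200 camera calls.

## Task

Two shock absorbers lie in the bench cradle with their springs off. On the one with the side reservoir, push the thin rubber travel ring along the rod with your fingertips, gently, until it rests against the seal head at the mouth of the damper body, then withdraw. Do not lift or shove the shock, leave its bump rubber parked by the clevis, and do not touch the other shock, whose ring still shows its last reading, nor disturb the things on the bench.

Things in the scene. Friction and masses are not known exactly. Their poses are not given: they have to be found in the camera images.
- reservoir_shock: Shock to work on, 430 mm long, 2.4 kg, lying loose, level; it has a second cylinder (reservoir, 44 mm diameter) beside its body. Origin: centre of the seal head's flat face (47 mm across), on the rod axis, 62 mm above the bench. x points out along the bare rod (16 mm diameter) to the clevis, z up, y to the reservoir. Behind the face: body 50 mm diameter, with a 64 mm collar 94 to 117 mm back.
- travel_ring_mid (a point): Middle of the travel ring to be pushed, on the rod axis: a black rubber ring, 28 mm outer diameter, 6 mm wide along the rod, standing 6 mm proud of the rod all round. Its faces are 3 mm either side of this point. The rod is bare on both sides of it, from the seal face to the bump rubber.
- travel_ring (a joint): Gap in m between that ring and the seal head: 0 = resting against the seal head; it starts at 0.022 to 0.045. The ring drags on the rod with about 1.2 N, stays where it is left, and stops firmly at 0, where the collar bearing on the cradle takes the push.
- bump_rubber_nose (a point): Narrow end of the bump rubber on the same rod, on the rod axis, 103 to 107 mm out from the seal face: a black stepped cone, 24 mm outer diameter at this end, 36 mm at the other, 24 mm long, reaching from here towards the clevis. Leave it where it is.
- plain_shock: The other shock: the same make, axis height and dimensions but no reservoir, lying parallel to the first, 150 mm beside it, origin and axes as above. Not to be touched. Its own ring and bump rubber are like those above.
- other_ring_mid (a point): Middle of the plain shock's travel ring, same shape; not to be touched.
- other_rubber_nose (a point): Narrow end of the plain shock's bump rubber; not to be touched.
- reservoir_shock_eye (a point): Centre of the bottom clevis pin of the reservoir shock, on the rod axis 182 mm out from the seal face. The clevis is 34 mm square, ends 193 mm out and lies in a rest; a disc 52 mm across stands before it, 132 to 137 mm out.
- reservoir_cap (a point): Centre of the reservoir's end cap on the reservoir shock, 60 mm beside the rod axis and 66 mm behind the seal face.
- cradle: Plywood cradle fixed to the bench, 315 by 290 mm, nowhere higher than 60 mm. Origin on the bench, midway between the two seal faces; x along the rods towards the clevises, the shocks' axes at y = +75 and -75 mm (either way round). Between its V plates (x = -128 mm) and clevis rests (x = 160 mm) there are only two 12 mm high rails, along its outer edges.
- c_spanner: Loose flat steel hook spanner, about 200 mm long, 6 mm thick, on the bench beyond the clevises. Origin at the centre of its hook. Leave alone.
- grease_pot: Loose closed pot, 64 mm diameter, 60 mm high, on the bench beyond the clevises; origin under its centre. Leave alone.
- seal_bullet: Loose aluminium seal bullet, 22 mm diameter, 56 mm high with a pointed top, standing on the bench midway between the two rods; origin under its centre. Leave alone.
- spare_rubber: Loose spare bump rubber, 38 mm diameter, 26 mm high, standing on the bench just beyond the clevises; origin under its centre. Leave alone.

How it is judged:
By the outcome, as a careful person would: the job done as asked, in the order asked, and still so for the second after the job is handed in, with the robot touching nothing.
It also fails if it takes over 35 s, if anything falls off the work surface, if the arm or the gripper's body presses on something with over 40 N, if the wrist force passes 120 N, or if a joint passes its speed limit or range.

## Working session

There is one attempt and no reset: what is moved stays moved. The work goes in short steps, Python scripts to look and compute and a tool call to move; the robot and the scene stay as the last step left them, time stands still between calls to the robot, and variables do not carry over. Pictures are saved under pics/ and viewed, about 8 in all and at most 12, crops included, and the job is handed in when it is done.

Besides the shell and the picture viewer there is one more tool, called after "Call:" as name(argument=value, ...) on one line, values as JSON. step_arm: Moves the arm, as the interface text tells. Its arguments: {"type":"object","properties":{"steps":{"type":"array"}},"required":["steps"]}

```bash
mkdir -p pics
cat > h.py <<'E'
from bench import *
import numpy as np, cv2
from scipy.spatial.transform import Rotation as R
def cam(n):
    c=camera_model(n);K=np.array(c["intrinsics"]);o=np.array(c["origin"]);q=np.array(c["orientation"])
    if q.shape==(3,3):M=q
    elif q.size==3:M=R.from_euler("xyz",q).as_matrix()
    else: raise Exception(q)
    return K,o,M
def pts(n,d,m):
    K,o,M=cam(n);v,u=np.nonzero(m&(d>0));z=d[v,u]
    return (np.c_[(u-K[0,2])/K[0,0]*z,(v-K[1,2])/K[1,1]*z,z])@M.T+o
def proj(n,p):
    K,o,M=cam(n);c=(np.atleast_2d(p)-o)@M;q=c@K.T;return q[:,:2]/q[:,2:]
E
python3 - <<'E'
from h import *
for n in("top","scene"):
    print(camera_model(n))
    p,d=snapshot(n);cv2.imwrite(f"pics/{n}0.png",p[:,:,::-1]);np.save(f"{n}.npy",d)
    for q in("reservoir_shock","plain_shock","travel_ring_mid","other_ring_mid","reservoir_cap","reservoir_shock_eye","bump_rubber_nose","seal_bullet","cradle"):
        for s in silhouettes(n,q)[:2]:
            P=pts(n,d,s["pixels"]);print(n,q,round(s["confidence"],2),s["rect"],P.mean(0).round(3) if len(P) else 0,len(P))
print(get_obs())
E
```

```text
{'intrinsics': array([[476.52208608,   0.        , 280.66930347],
       [  0.        , 476.52208608, 202.27413958],
       [  0.        ,   0.        ,   1.        ]]), 'origin': array([ 0.52559031, -0.06799207,  1.00343078]), 'orientation': array([-3.08239936,  0.00672695, -1.58401724])}
top reservoir_shock 0.56 [110.4, 142.9, 324.3, 220.5] [0.629 0.117 0.078] 5736
top plain_shock 0.92 [134.9, 215.8, 344.5, 290.8] [0.478 0.049 0.079] 4082
top other_ring_mid 0.42 [263.4, 236.0, 269.8, 249.3] [ 0.501 -0.034  0.072] 42
top reservoir_cap 0.86 [110.9, 140.3, 324.2, 219.1] [0.63  0.114 0.076] 6090
top reservoir_shock_eye 0.84 [111.0, 141.1, 321.7, 218.4] [0.63  0.114 0.077] 5986
top bump_rubber_nose 0.61 [275.0, 149.2, 293.7, 165.8] [ 0.667 -0.073  0.072] 205
top seal_bullet 0.67 [243.1, 211.4, 249.0, 218.0] [0.559 0.011 0.044] 74
top cradle 0.7 [162.0, 123.1, 336.9, 299.9] [ 0.557 -0.014  0.018] 4661
{'intrinsics': array([[427.90786657,   0.        , 284.58630095],
       [  0.        , 427.90786657, 212.91655292],
       [  0.        ,   0.        ,   1.        ]]), 'origin': array([0.
[... 890 characters left out ...]
 5063
{'time': 1.0, 'joint_positions': array([ 1.15690993e+00,  8.71988173e-02,  1.37064799e+00,  1.76042762e-05,
        1.68360398e+00, -1.03102422e-01]), 'qvel': array([ 1.35453513e-03, -1.45792999e-03,  1.22974931e-03, -2.59808364e-04,
       -4.81779186e-05,  7.59072675e-04]), 'joint_torque': array([-1.48730116e-03, -3.40052497e+01, -3.02606499e+01,  7.15402281e-02,
        2.37588398e-02,  3.14792715e-05]), 'tool_pos': array([0.16820768, 0.52368575, 0.21353295]), 'ee_rot': array([ 3.14144974e+00, -2.79873275e-06,  2.83081066e+00]), 'wrist_force': array([ 0.79409632,  0.07590594, -0.72460561]), 'wrist_torque': array([-0.02080563,  0.04162505,  0.00030946]), 'width': 0.09393825953555188}
```

Run:
```python
import cv2
a=cv2.imread("pics/top0.png")[110:310,90:380];cv2.imwrite("pics/t1.png",cv2.resize(a,None,fx=2.7,fy=2.7,interpolation=cv2.INTER_CUBIC))
a=cv2.imread("pics/scene0.png")[140:390,180:500];cv2.imwrite("pics/s1.png",cv2.resize(a,None,fx=2.4,fy=2.4,interpolation=cv2.INTER_CUBIC))
```

```text
(no output)
```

View pics/t1.png

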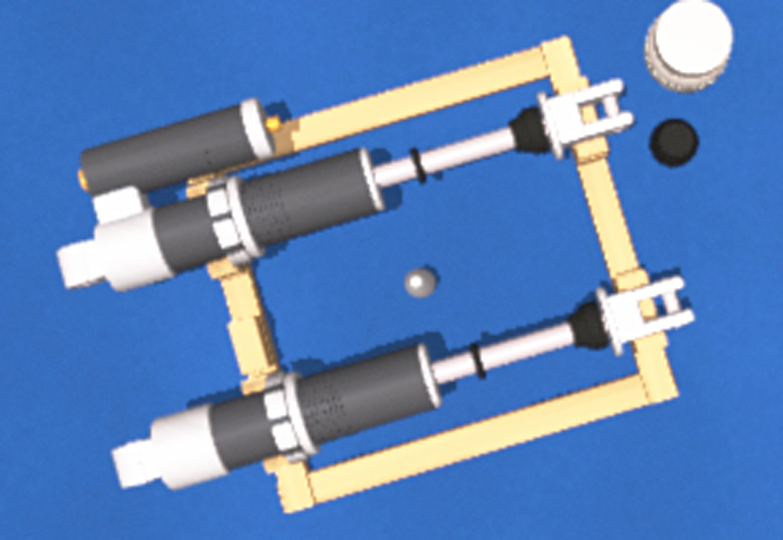

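View pics/s1.png

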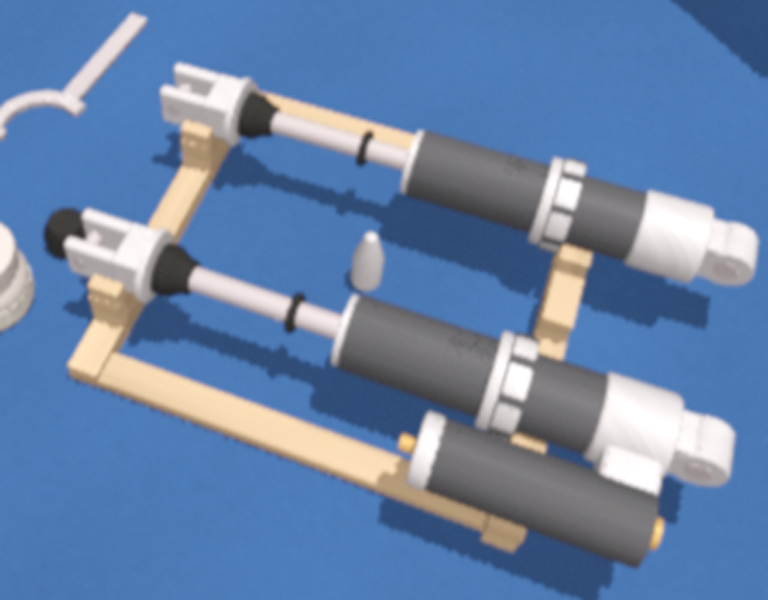

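The reservoir shock is the upper one in the top view. Its seal face is near full-frame pixel (229,176), its ring near (245,171) and its bump rubber near (281,158). The bullet, at (245,215), sits between the rods, and the rod is clear on both sides of the ring. Next I'll fit the axis.

Run:
```python
from h import *
for n,a,b in(("top",(229.5,175.5),(281,158.5)),("scene",(321,278),(252,252))):
    img=cv2.imread(f"pics/{n}0.png").astype(int);d=np.load(f"{n}.npy")
    a,b=np.array(a),np.array(b);e=(b-a)/np.linalg.norm(b-a);L=np.linalg.norm(b-a)
    v,u=np.mgrid[:420,:560];s=(u-a[0])*e[0]+(v-a[1])*e[1];t=-(u-a[0])*e[1]+(v-a[1])*e[0]
    m=(abs(t)<8)&(s>5)&(s<L-8)&(d>0)
    full=np.zeros((420,560,3));P=np.zeros((420,560,3));P[m]=pts(n,d,m)
    k=m&(P[...,2]>.058)&(P[...,2]<.08)
    bright=k&(img.sum(2)>390)
    Q=P[bright]; c=Q.mean(0); w=np.linalg.svd(Q-c)[2][0]; w*=-np.sign(w[1])
    print(n,len(Q),"c",c.round(4),"dir",w.round(4),"yaw",np.arctan2(w[1],w[0]).round(4),"zmax",np.percentile(Q[:,2],[50,95]).round(4))
    dark=m&(P[...,2]>.055)&(img.sum(2)<200); D=P[dark]; print("dark s",np.sort(((D-c)@w).round(3)), "z",D[:,2].max() if len(D) else 0)
    # pixel-profile centre line at z=.062
    K,o,M=cam(n)
    S=np.arange(8,L-8,2);C=[]
    for s0 in S:
        q=bright&(abs(s-s0)<1.5)
        if q.sum()<5: continue
        uu=(u[q].min()+u[q].max())/2;tt=t[q];tm=(tt.min()+tt.max())/2
        px=a+e*s0+tm*np.array([-e[1],e[0]])
        r=M@np.array([(px[0]-K[0,2])/K[0,0],(px[1]-K[1,2])/K[1,1],1]);C.append(o+r*(.062-o[2])/r[2])
    C=np.array(C);c2=C.mean(0);w2=np.linalg.svd(C-c2)[2][0];w2*=-np.sign(w2[1])
    print(" ray axis c",c2.round(4),"yaw",np.arctan2(w2[1],w2[0]).round(4),"perp dist of c",np.cross(w2[:2],(c-c2)[:2]).round(4))
    # profile brightness along axis using line at rod top
    row=[]
    for x in np.arange(-.06,.06,.002):
        p=proj(n,c2+w2*x+[0,0,.006])[0];row.append((round(float(x),3),int(img[int(round(p[1])),int(round(p[0]))].sum()),round(float(d[int(round(p[1])),int(round(p[0]))]),3)))
    print(row)
    print("base",[ (c2+w2*x).round(4).tolist() for x in(-.03,0,.03)])
```

```text
top 302 c [ 0.65   -0.0122  0.0679] dir [ 2.677e-01 -9.635e-01  2.000e-04] yaw -1.2998 zmax [0.0683 0.0715]
dark s [-0.023 -0.023 -0.023 -0.022 -0.022 -0.022 -0.022 -0.022 -0.021 -0.021
 -0.021 -0.021 -0.021 -0.021 -0.021 -0.02  -0.02  -0.02  -0.02  -0.02
 -0.019 -0.019 -0.019 -0.019] z 0.07762778886065902
 ray axis c [ 0.6515 -0.014   0.062 ] yaw -1.2967 perp dist of c -0.0009
[(-0.06, 765, 0.926), (-0.058, 579, 0.941), (-0.056, 763, 0.937), (-0.054, 763, 0.937), (-0.052, 754, 0.939), (-0.05, 760, 0.937), (-0.048, 763, 0.941), (-0.046, 765, 0.938), (-0.044, 758, 0.94), (-0.042, 763, 0.941), (-0.04, 764, 0.941), (-0.038, 754, 0.94), (-0.036, 762, 0.938), (-0.034, 764, 0.94), (-0.032, 765, 0.941), (-0.03, 765, 0.938), (-0.028, 765, 0.941), (-0.026, 563, 0.931), (-0.024, 151, 0.936), (-0.022, 295, 0.937), (-0.02, 761, 0.939), (-0.018, 765, 0.94), (-0.016, 763, 0.941), (-0.014, 763, 0.941), (-0.012, 763, 0.939), (-0.01, 759, 0.941), (-0.008, 763, 0.941), (-0.006, 763, 0.94), (-0.004, 764, 0.939), (-0.002, 763, 0.941), (0.0, 763, 0.943), (0.002, 763, 0.94), (0.004, 760, 0.939), (0.006, 7
[... 1803 characters left out ...]
0, 0.671), (0.016, 696, 0.672), (0.018, 700, 0.671), (0.02, 695, 0.672), (0.022, 699, 0.672), (0.024, 688, 0.674), (0.026, 695, 0.674), (0.028, 696, 0.676), (0.03, 692, 0.676), (0.032, 697, 0.674), (0.034, 699, 0.675), (0.036, 693, 0.676), (0.038, 696, 0.676), (0.04, 687, 0.677), (0.042, 695, 0.677), (0.044, 681, 0.676), (0.046, 539, 0.679), (0.048, 331, 0.678), (0.05, 194, 0.676), (0.052, 191, 0.675), (0.054, 194, 0.675), (0.056, 189, 0.675), (0.058, 188, 0.675)]
base [[0.6425, 0.0131, 0.062], [0.6507, -0.0157, 0.062], [0.659, -0.0445, 0.062]]<stdin>:23: DeprecationWarning: Arrays of 2-dimensional vectors are deprecated. Use arrays of 3-dimensional vectors instead. (deprecated in NumPy 2.0)
```

```bash
cat >> h.py <<'E'
C=np.array([.6513,-.0145,.062]);YAW=-1.297;W=np.array([np.cos(YAW),np.sin(YAW),0]);
def delta(s,z,off=0):
    o=get_obs();M=R.from_euler("xyz",o["ee_rot"]);p=C+W*s+off*np.array([-W[1],W[0],0]);p[2]=z
    T=R.from_euler("xyz",[np.pi,0,YAW+np.pi])
    print("t",M.inv().apply(p-o["tool_pos"]).round(4),"rot",(M.inv()*T).as_rotvec().round(4),o["time"],o["wrist_force"].round(2),o["width"])
    q=o["tool_pos"]-C;print("s now",(q@W).round(4),"lat",(q@[-W[1],W[0],0]).round(4),"z",o["tool_pos"][2])
E
python3 -c "
from h import *
delta(.004,.2)"
```

```text
t [-0.6267 -0.368   0.0135] rot [ 1.000e-04 -1.000e-04  9.862e-01] 1.0 [ 0.79  0.08 -0.72] 0.09393825953555188
s now -0.6488 lat -0.3196 z 0.21353294566781142
```

Call:
step_arm(steps=[{"jaw": 0.5,"tx": -0.6267,"ty": -0.368,"tz": 0.0135,"az": 0.9862},{"jaw": 0.5,"tx": -0.6267,"ty": -0.368,"tz": 0.0135,"az": 0.9862},{"jaw": 0.5,"tx": -0.6267,"ty": -0.368,"tz": 0.0135,"az": 0.9862},{"jaw": 0.5,"tx": -0.6267,"ty": -0.368,"tz": 0.0135,"az": 0.9862},{"jaw": 0.5,"tx": -0.6267,"ty": -0.368,"tz": 0.0135,"az": 0.9862},{"jaw": 0.5,"tx": -0.6267,"ty": -0.368,"tz": 0.0135,"az": 0.9862},{"jaw": 0.5,"tx": -0.6267,"ty": -0.368,"tz": 0.0135,"az": 0.9862},{"jaw": 0.5,"tx": -0.6267,"ty": -0.368,"tz": 0.0135,"az": 0.9862}])

```text
invalid input
```

```bash
python3 -c "
from h import *
delta(.004,.2)"
```

```text
t [-0.6267 -0.368   0.0135] rot [ 1.000e-04 -1.000e-04  9.862e-01] 1.0 [ 0.79  0.08 -0.72] 0.09393825953555188
s now -0.6488 lat -0.3196 z 0.21353294566781142
```

Call:
step_arm(steps=[{"jaw": 0.5,"tx": -0.627,"ty": -0.368,"tz": 0.013,"ax": 0,"ay": 0,"az": 0.986},{"jaw": 0.5,"tx": -0.627,"ty": -0.368,"tz": 0.013,"ax": 0,"ay": 0,"az": 0.986},{"jaw": 0.5,"tx": -0.627,"ty": -0.368,"tz": 0.013,"ax": 0,"ay": 0,"az": 0.986},{"jaw": 0.5,"tx": -0.627,"ty": -0.368,"tz": 0.013,"ax": 0,"ay": 0,"az": 0.986},{"jaw": 0.5,"tx": -0.627,"ty": -0.368,"tz": 0.013,"ax": 0,"ay": 0,"az": 0.986},{"jaw": 0.5,"tx": -0.627,"ty": -0.368,"tz": 0.013,"ax": 0,"ay": 0,"az": 0.986},{"jaw": 0.5,"tx": -0.627,"ty": -0.368,"tz": 0.013,"ax": 0,"ay": 0,"az": 0.986},{"jaw": 0.5,"tx": -0.627,"ty": -0.368,"tz": 0.013,"ax": 0,"ay": 0,"az": 0.986}])

```text
time: 1.8
tool_pos: [0.4358, 0.2237, 0.2067]
ee_rot: [3.14, -0.0, 1.843]
wrist_force: [0.8, 0.8, 0.1]
width: 0.0471
```

```bash
python3 -c "
from h import *
delta(.004,.2)"
```

```text
t [-0.2915  0.1434  0.0067] rot [ 0.0011 -0.0003 -0.0012] 1.8 [0.8  0.84 0.12] 0.047058690137715194
s now -0.2876 lat -0.1431 z 0.20665879109216298
```

Call:
step_arm(steps=[{"jaw": 0.5,"tx": -0.2915,"ty": 0.1434,"tz": 0.0067,"ax": 0.001,"ay": 0,"az": -0.001},{"jaw": 0.5,"tx": -0.2915,"ty": 0.1434,"tz": 0.0067,"ax": 0.001,"ay": 0,"az": -0.001},{"jaw": 0.5,"tx": -0.2915,"ty": 0.1434,"tz": 0.0067,"ax": 0.001,"ay": 0,"az": -0.001},{"jaw": 0.5,"tx": -0.2915,"ty": 0.1434,"tz": 0.0067,"ax": 0.001,"ay": 0,"az": -0.001},{"jaw": 0.5,"tx": -0.2915,"ty": 0.1434,"tz": 0.0067,"ax": 0.001,"ay": 0,"az": -0.001},{"jaw": 0.5,"tx": -0.2915,"ty": 0.1434,"tz": 0.0067,"ax": 0.001,"ay": 0,"az": -0.001},{"jaw": 0.5,"tx": -0.2915,"ty": 0.1434,"tz": 0.0067,"ax": 0.001,"ay": 0,"az": -0.001},{"jaw": 0.5,"tx": -0.2915,"ty": 0.1434,"tz": 0.0067,"ax": 0.001,"ay": 0,"az": -0.001}])

```text
time: 2.6
tool_pos: [0.6538, -0.022, 0.1982]
ee_rot: [-3.14, -0.0, 1.84]
wrist_force: [0.7, 0.2, -0.2]
width: 0.0471
```

```bash
python3 -c "
from h import *
delta(.004,.1)
p,d=snapshot('scene');cv2.imwrite('pics/s2.png',cv2.resize(p[160:340,180:420,::-1],None,fx=3.2,fy=3.2,interpolation=cv2.INTER_CUBIC))"
```

```text
t [ 0.0039 -0.0002  0.0982] rot [-0.0016 -0.     -0.0049] 2.6 [ 0.67  0.23 -0.17] 0.04707520737921565
s now 0.0079 lat 0.0004 z 0.19819358102258516
```

View pics/s2.png

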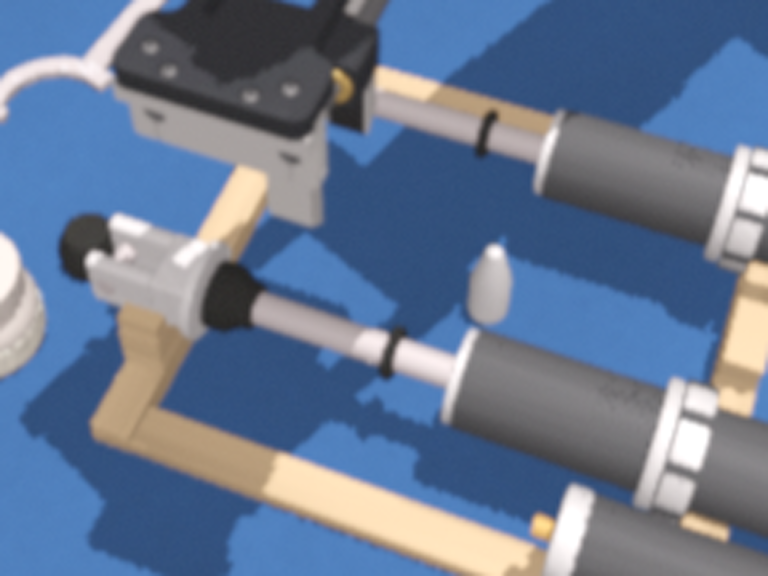

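The hand is above the rod, between the ring at crop (393,352) and the bump rubber at (235,293). I'll descend straddling the rod with the jaws wide.

Call:
step_arm(steps=[{"jaw": 0.5,"tx": 0.004,"ty": 0,"tz": 0.03,"ax": -0.0016,"ay": 0,"az": -0.005},{"jaw": 0.5,"tx": 0.004,"ty": 0,"tz": 0.07,"ax": -0.0016,"ay": 0,"az": -0.005},{"jaw": 0.5,"tx": 0.004,"ty": 0,"tz": 0.11,"ax": -0.0016,"ay": 0,"az": -0.005},{"jaw": 0.5,"tx": 0.004,"ty": 0,"tz": 0.13,"ax": -0.0016,"ay": 0,"az": -0.005},{"jaw": 0.5,"tx": 0.004,"ty": 0,"tz": 0.138,"ax": -0.0016,"ay": 0,"az": -0.005},{"jaw": 0.5,"tx": 0.004,"ty": 0,"tz": 0.138,"ax": -0.0016,"ay": 0,"az": -0.005}])

```text
time: 3.25
tool_pos: [0.6504, -0.0147, 0.06]
ee_rot: [-3.14, -0.002, 1.848]
wrist_force: [0.0, 0.8, -0.5]
width: 0.047
```

```bash
python3 -c "
from h import *
delta(.004,.06)
p,d=snapshot('scene');cv2.imwrite('pics/s3.png',cv2.resize(p[190:310,200:360,::-1],None,fx=4.8,fy=4.8,interpolation=cv2.INTER_CUBIC))"
```

```text
t [-0.004  0.001  0.   ] rot [-0.0018 -0.0024  0.0034] 3.25 [ 0.01  0.77 -0.46] 0.04699081224156966
s now -0.0 lat -0.001 z 0.06003455103975677
```

View pics/s3.png

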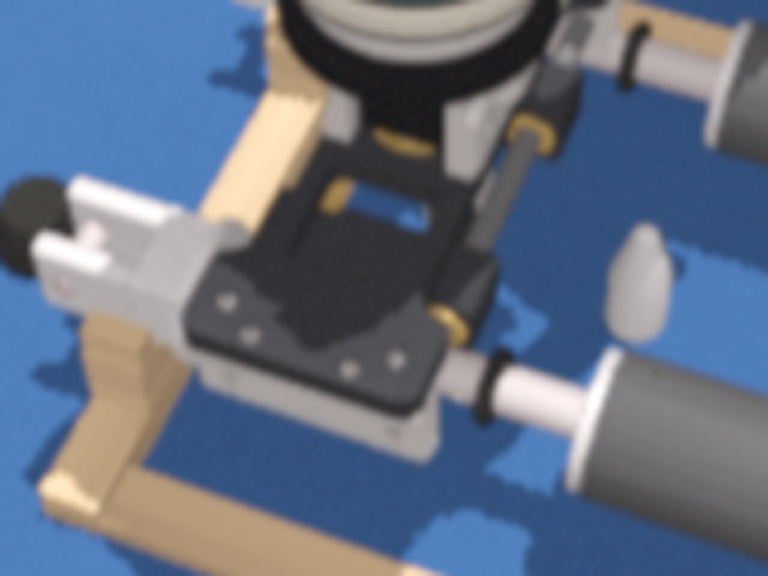

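```bash
python3 -c "
from h import *
lat=np.array([-W[1],W[0],0])
p=C+W*.0079;p[2]=.1982
q=[p+lat*y+W*x+[0,0,-.008] for y in(.0235,.036,-.0235) for x in(-.008,.008)]
print('s2 tips',((proj('scene',q)-[180,160])*3.2).round())
p=C.copy();p[2]=.06
q=[p+lat*y+W*x+[0,0,z] for z in(-.008,.089) for y in(.0235,.036,-.0235) for x in(-.008,.008)]
print('s3',((proj('scene',q)-[200,190])*4.8).round())
p,d=snapshot('scene');M=pts('scene',d,d>0);o=M-C
r=np.c_[o@W,o@lat,M[:,2]]
k=(abs(r[:,0])<.06)&(abs(r[:,1])<.12)&(r[:,2]>.085)
for a in np.arange(.085,.2,.01):
  z=r[k&(abs(r[:,2]-a)<.005)]; 
  if len(z):print(round(a,3),len(z),z[:,:2].min(0).round(3),z[:,:2].max(0).round(3))
"
```

```text
s2 tips [[320. 216.]
 [284. 204.]
 [308. 239.]
 [272. 227.]
 [362. 134.]
 [328. 123.]]
s3 [[415. 441.]
 [370. 425.]
 [401. 473.]
 [355. 457.]
 [468. 327.]
 [424. 312.]
 [412. 273.]
 [361. 256.]
 [396. 307.]
 [344. 290.]
 [471. 152.]
 [422. 137.]]
0.085 3 [-0.059 -0.007] [-0.058 -0.   ]
0.105 5 [-0.005 -0.026] [ 0.009 -0.024]
0.115 9 [-0.007 -0.026] [ 0.009 -0.024]
0.125 10 [-0.009 -0.035] [-0.008 -0.025]
0.135 1 [-0.009 -0.033] [-0.009 -0.033]
0.155 213 [-0.034 -0.079] [0.035 0.08 ]
0.165 405 [-0.034 -0.081] [0.033 0.08 ]
0.175 772 [-0.034 -0.087] [0.035 0.087]
0.185 382 [-0.034 -0.086] [0.034 0.088]
0.195 1949 [-0.034 -0.09 ] [0.034 0.088]
```

Call:
step_arm(steps=[{"jaw": 0.4,"tx": -0.002,"ty": 0.001,"tz": 0,"ax": 0,"ay": 0,"az": 0.003},{"jaw": 0.3,"tx": -0.002,"ty": 0.001,"tz": 0,"ax": 0,"ay": 0,"az": 0.003},{"jaw": 0.24,"tx": -0.002,"ty": 0.001,"tz": 0,"ax": 0,"ay": 0,"az": 0.003},{"jaw": 0.24,"tx": -0.002,"ty": 0.001,"tz": 0,"ax": 0,"ay": 0,"az": 0.003},{"jaw": 0.24,"tx": -0.002,"ty": 0.001,"tz": 0,"ax": 0,"ay": 0,"az": 0.003}])

```text
time: 3.85
tool_pos: [0.6539, -0.0171, 0.063]
ee_rot: [3.138, -0.0, 1.844]
wrist_force: [0.5, -0.2, 0.0]
width: 0.0224
```

```bash
python3 -c "
from h import *
delta(-.009,.06)
print(get_obs()['wrist_torque'])
p,d=snapshot('scene');lat=np.array([-W[1],W[0],0]);M=pts('scene',d,d>0);o=M-C
r=np.c_[o@W,o@lat,M[:,2]];k=(abs(r[:,0])<.02)&(abs(r[:,1])<.05)&(r[:,2]>.08)&(r[:,2]<.135);print(np.sort(r[k][:,1]).round(4)[::3])
k=(r[:,0]>-.055)&(r[:,0]<-.01)&(abs(r[:,1])<.03)&(r[:,2]>.066)&(r[:,2]<.09);z=r[k]
for s in np.arange(-.05,-.01,.004):
  q=z[abs(z[:,0]-s)<.002]
  if len(q):print(s.round(3),len(q),q[q[:,2].argmax()].round(4), np.median(q[q[:,2]>np.percentile(q[:,2],80)][:,1]).round(4))
"
```

```text
t [ 0.0122 -0.0018  0.003 ] rot [ 0.0032 -0.0002 -0.0001] 3.85 [ 0.48 -0.16  0.01] 0.022415045155663237
s now 0.0032 lat 0.0018 z 0.06298007876511869
[-0.08107382  0.03732424  0.03797409]
[-0.02    0.0193]
-0.05 21 [-0.0514  0.0027  0.0735] 0.0018
-0.046 19 [-0.0475  0.0006  0.0709] 0.0008
-0.042 22 [-0.0413  0.0013  0.071 ] 0.0013
-0.038 20 [-0.0365 -0.0028  0.0706] -0.0033
-0.034 20 [-0.0331 -0.0033  0.0707] -0.0023
-0.03 19 [-0.0282  0.0059  0.0759] 0.0004
-0.026 45 [-0.0257  0.0037  0.0769] -0.0018
-0.022 21 [-0.023  -0.0035  0.0759] -0.0012
-0.018 20 [-0.016  -0.0003  0.0708] -0.0
-0.014 21 [-0.0124 -0.001   0.0706] 0.0011
```

Call:
step_arm(steps=[{"jaw": 0.24,"tx": 0.004,"ty": -0.0015,"tz": 0.002,"ax": 0,"ay": 0,"az": 0},{"jaw": 0.24,"tx": 0.008,"ty": -0.0015,"tz": 0.002,"ax": 0,"ay": 0,"az": 0},{"jaw": 0.24,"tx": 0.012,"ty": -0.0015,"tz": 0.002,"ax": 0,"ay": 0,"az": 0},{"jaw": 0.24,"tx": 0.016,"ty": -0.0015,"tz": 0.002,"ax": 0,"ay": 0,"az": 0},{"jaw": 0.24,"tx": 0.02,"ty": -0.0015,"tz": 0.002,"ax": 0,"ay": 0,"az": 0},{"jaw": 0.24,"tx": 0.024,"ty": -0.0015,"tz": 0.002,"ax": 0,"ay": 0,"az": 0},{"jaw": 0.24,"tx": 0.028,"ty": -0.0015,"tz": 0.002,"ax": 0,"ay": 0,"az": 0},{"jaw": 0.24,"tx": 0.03,"ty": -0.0015,"tz": 0.002,"ax": 0,"ay": 0,"az": 0}])

```text
time: 4.7
tool_pos: [0.6441, 0.0117, 0.0608]
ee_rot: [3.139, -0.0, 1.845]
wrist_force: [0.3, -1.0, -1.0]
width: 0.0225
```

```bash
python3 -c "
from h import *
delta(-.042,.06);print('axial F',get_obs()['wrist_force']@W)
p,d=snapshot('scene');cv2.imwrite('pics/s4.png',cv2.resize(p[210:310,240:373,::-1],None,fx=6,fy=6,interpolation=cv2.INTER_CUBIC))"
```

```text
t [ 0.0148 -0.0001  0.0008] rot [ 0.0026 -0.0003  0.0001] 4.7 [ 0.27 -1.02 -0.97] 0.022521964404925498
s now -0.0272 lat 0.0001 z 0.06080554107280256
axial F 1.058176004808831
```

View pics/s4.png

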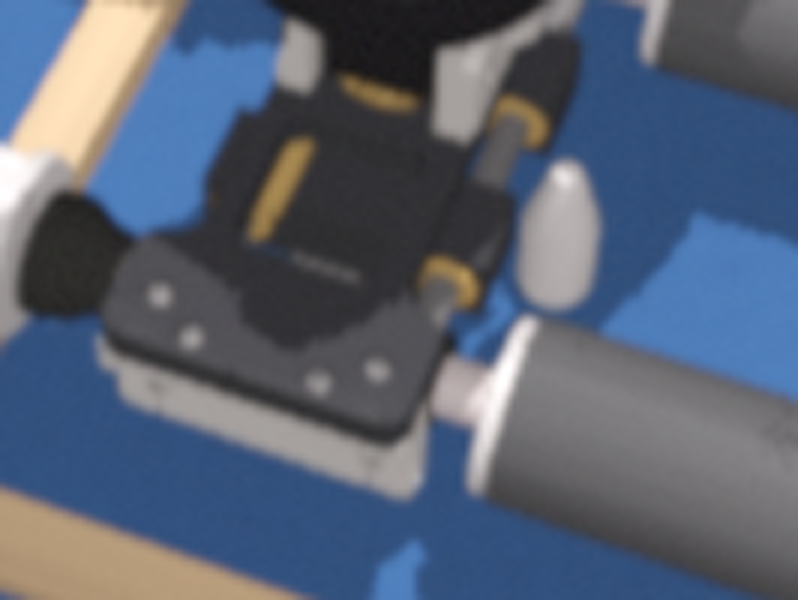

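The ring is now hidden under the hand, and the axial force is about 1.1 N, which matches the ring's drag. The shock and the bullet haven't moved. I'll continue more slowly.

Call:
step_arm(steps=[{"jaw": 0.24,"tx": 0.0025,"ty": 0,"tz": 0.0008,"ax": 0,"ay": 0,"az": 0},{"jaw": 0.24,"tx": 0.005,"ty": 0,"tz": 0.0008,"ax": 0,"ay": 0,"az": 0},{"jaw": 0.24,"tx": 0.0075,"ty": 0,"tz": 0.0008,"ax": 0,"ay": 0,"az": 0},{"jaw": 0.24,"tx": 0.01,"ty": 0,"tz": 0.0008,"ax": 0,"ay": 0,"az": 0},{"jaw": 0.24,"tx": 0.01,"ty": 0,"tz": 0.0008,"ax": 0,"ay": 0,"az": 0}])

```text
time: 5.25
tool_pos: [0.6413, 0.0221, 0.0602]
ee_rot: [3.139, -0.001, 1.845]
wrist_force: [0.3, 0.3, 0.6]
width: 0.0226
```

```bash
python3 -c "
from h import *
delta(-.042,.06);print('axial F',get_obs()['wrist_force']@W)
p,d=snapshot('top');cv2.imwrite('pics/t4.png',cv2.resize(p[130:230,190:323,::-1],None,fx=6,fy=6,interpolation=cv2.INTER_CUBIC))"
```

```text
t [ 0.004  -0.0003  0.0002] rot [ 0.0031 -0.0009  0.0006] 5.25 [0.28 0.31 0.61] 0.02257736676751233
s now -0.038 lat 0.0003 z 0.06018167947746696
axial F -0.21982507437581492
```

Call:
step_arm(steps=[{"jaw": 0.24,"tx": 0.001,"ty": 0,"tz": 0,"ax": 0,"ay": 0,"az": 0},{"jaw": 0.24,"tx": 0.002,"ty": 0,"tz": 0,"ax": 0,"ay": 0,"az": 0}])

```text
time: 5.5
tool_pos: [0.6408, 0.024, 0.06]
ee_rot: [3.139, -0.001, 1.845]
wrist_force: [-0.6, -0.9, 1.0]
width: 0.0222
```

Call:
step_arm(steps=[{"jaw": 0.24,"tx": 0.001,"ty": 0,"tz": 0,"ax": 0,"ay": 0,"az": 0},{"jaw": 0.24,"tx": 0.0015,"ty": 0,"tz": 0,"ax": 0,"ay": 0,"az": 0}])

```text
time: 5.7
tool_pos: [0.6404, 0.0254, 0.06]
ee_rot: [3.139, -0.001, 1.845]
wrist_force: [0.1, -1.0, 0.4]
width: 0.0227
```

Call:
step_arm(steps=[{"jaw": 0.24,"tx": 0.0005,"ty": 0,"tz": 0,"ax": 0,"ay": 0,"az": 0},{"jaw": 0.24,"tx": 0.001,"ty": 0,"tz": 0,"ax": 0,"ay": 0,"az": 0}])

```text
time: 5.9
tool_pos: [0.6401, 0.0264, 0.06]
ee_rot: [3.139, -0.001, 1.845]
wrist_force: [0.4, -2.4, 0.4]
width: 0.0224
```

```bash
python3 -c "
from h import *
delta(-.042,.06);o=get_obs();print('axial F',o['wrist_force']@W,o['wrist_torque'])"
```

```text
t [-0.0004 -0.0003 -0.    ] rot [ 0.0028 -0.0009  0.0005] 5.9 [ 0.41 -2.37  0.4 ] 0.0224182761514577
s now -0.0424 lat 0.0003 z 0.05997592074520442
axial F 2.3957043357576695 [-0.24746226  0.01516439 -0.02865878]
```

Force is rising, so I'll nudge one more half-millimetre at a time.

Call:
step_arm(steps=[{"jaw": 0.24,"tx": 0.0005,"ty": 0,"tz": 0,"ax": 0,"ay": 0,"az": 0},{"jaw": 0.24,"tx": 0.001,"ty": 0,"tz": 0,"ax": 0,"ay": 0,"az": 0}])

```text
time: 6.1
tool_pos: [0.64, 0.0267, 0.06]
ee_rot: [3.139, 0.001, 1.845]
wrist_force: [1.7, -3.5, -0.9]
width: 0.0225
```

```bash
python3 -c "
from h import *
delta(-.042,.06);o=get_obs();print('axial F',o['wrist_force']@W,o['wrist_torque'])"
```

```text
t [-0.0007 -0.0003  0.    ] rot [0.003  0.0005 0.0002] 6.1 [ 1.71 -3.49 -0.93] 0.022541852538960464
s now -0.0427 lat 0.0003 z 0.060020028600317826
axial F 3.8191731344751614 [-0.70281523 -0.10572509  0.05993931]
```

The fingers moved 0.3 mm of the 1 mm commanded and the axial force rose to 3.8 N, so the ring is on the stop. Backing off along the rod.

Call:
step_arm(steps=[{"jaw": 0.24,"tx": -0.005,"ty": 0,"tz": 0,"ax": 0,"ay": 0,"az": 0},{"jaw": 0.24,"tx": -0.012,"ty": 0,"tz": 0,"ax": 0,"ay": 0,"az": 0},{"jaw": 0.3,"tx": -0.022,"ty": 0,"tz": 0,"ax": 0,"ay": 0,"az": 0},{"jaw": 0.4,"tx": -0.03,"ty": 0,"tz": 0,"ax": 0,"ay": 0,"az": 0},{"jaw": 0.45,"tx": -0.03,"ty": 0,"tz": 0,"ax": 0,"ay": 0,"az": 0},{"jaw": 0.45,"tx": -0.03,"ty": 0,"tz": -0.02,"ax": 0,"ay": 0,"az": 0},{"jaw": 0.45,"tx": -0.03,"ty": 0,"tz": -0.06,"ax": 0,"ay": 0,"az": 0},{"jaw": 0.45,"tx": -0.03,"ty": 0,"tz": -0.1,"ax": 0,"ay": 0,"az": 0}])

```text
time: 6.9
tool_pos: [0.647, -0.0021, 0.1598]
ee_rot: [3.141, -0.001, 1.845]
wrist_force: [-0.0, -1.0, 0.7]
width: 0.0422
```

Call:
step_arm(steps=[{"jaw": 0.45,"tx": 0,"ty": 0,"tz": -0.05,"ax": 0,"ay": 0,"az": 0},{"jaw": 0.45,"tx": -0.05,"ty": 0,"tz": -0.1,"ax": 0,"ay": 0,"az": 0},{"jaw": 0.45,"tx": -0.05,"ty": 0,"tz": -0.1,"ax": 0,"ay": 0,"az": 0},{"jaw": 0.45,"tx": -0.05,"ty": 0,"tz": -0.1,"ax": 0,"ay": 0,"az": 0}])

```text
time: 7.3
tool_pos: [0.6619, -0.0524, 0.2635]
ee_rot: [3.135, 0.002, 1.842]
wrist_force: [0.2, 0.6, -0.2]
width: 0.0418
```

```bash
python3 -c "
from h import *
delta(-.042,.06)
a=cv2.imread('pics/scene0.png')
p,d=snapshot('scene');b=p[:,:,::-1];np.save('sc2.npy',d)
f=lambda i:cv2.resize(i[150:310,180:380],None,fx=2,fy=2,interpolation=cv2.INTER_CUBIC)
cv2.imwrite('pics/s5.png',np.hstack([f(a),f(b)]))
c=cv2.resize(b[200:310,240:380],None,fx=5.6,fy=5.4,interpolation=cv2.INTER_CUBIC);cv2.imwrite('pics/s6.png',c)"
```

```text
t [ 0.0818 -0.0015  0.2033] rot [ 0.0063  0.002  -0.0026] 7.3 [ 0.22  0.61 -0.18] 0.04184213524495999
s now 0.0393 lat 0.0 z 0.2635070986137657
```

View pics/s5.png

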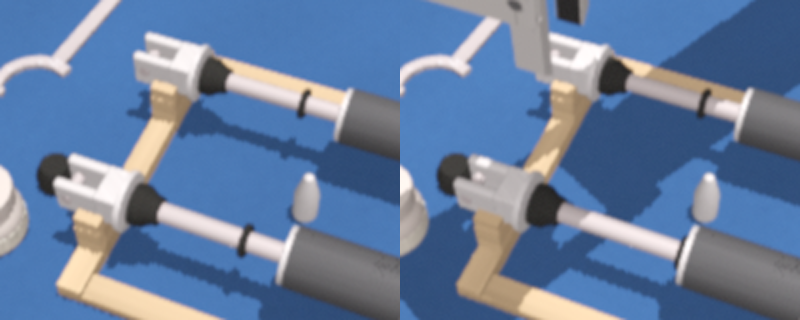

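View pics/s6.png

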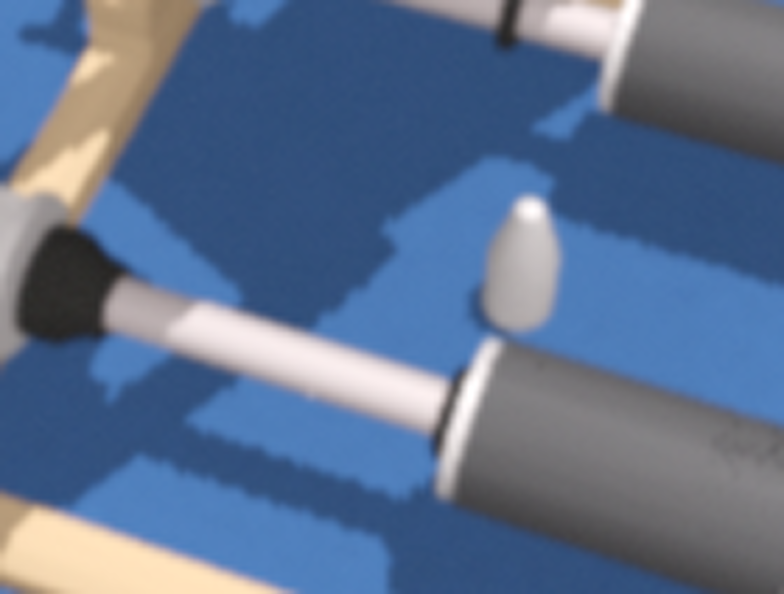

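The ring's dark crescent at crop (450,405) lies flat on the seal face with no bright rod between. The bump rubber, the other shock's ring, the bullet and the shock itself are where they were. Handing in.

```bash
python3 -c "
from bench import *
print(close_job())"
```

```text
the job is handed in; nothing more can be done
None
```

I pushed the travel ring on the reservoir shock along the rod with the open fingertips until it rested against the seal head. I then backed off, lifted clear and handed the job in after about 7.4 s.

- **Push:** The axial force read about 1 N while the ring slid. It rose to 3.8 N at the end, where the fingers moved only 0.3 mm of the 1 mm commanded, so I took that as the stop.
- **Last picture:** No gap shows between the ring and the seal face. The shock, its bump rubber, the other shock with its ring, and the seal bullet look unmoved compared with the first picture.
- **Limits of the checks:** No check failed. The two cameras disagreed by 1–2 mm on the rod axis, which was within the finger clearance. That the ring is fully seated rests on the force rise and that picture, because I did not measure the gap directly. I compared the scene by eye only, and the grease pot and spanner are partly out of frame or hidden by the arm.

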